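# Clamp the re-padded algae holder for gluing

## Task

The green pad has just been glued onto the blue algae pad holder: gently stand the holder upright on the bed of the grey clamp, about centred across the jaws, with the green pad facing the dark sprung pressure plate, and let go of it. Then wind the handwheel clockwise until the plate meets the pad and presses the holder against the fixed jaw, with the springs pushed in about half way and never bottomed out. Move the slide only with the handwheel, and leave the other things on the shelf where they are.

Things in the scene. Friction and masses are not known exactly. Their poses are not given: they have to be found in the camera images.
- holder: Blue plastic algae pad holder, 160 g, loose, upright. Block 110 (x) x 40 (y) x 60 mm high, with a dark green pad 100 x 8 x 52 mm on its +y side: 48 mm thick in all (y -24 to +24 mm, pad face at +24). On top a blue grip neck 80 (x) x 26 (y) mm, 58 to 105 mm high, centred: pinch it across y. Origin: centre of the underside, z up. Starts within 60 degrees of the clamp's yaw.
- pad_face (a point): Centre of the outer face of the green pad, 30 mm above the holder's underside; axes as holder.
- clamp: Grey rack-driven glue clamp, fixed; origin: centre of the underside. Bed 100 (x) x 400 (y) mm, top at z = 15 mm. Fixed jaw near the -y end (inner face y = -165 mm), gear housing (65 mm high) with handwheel at the +y end (axis y = +135 mm). The holder goes between fixed jaw and plate, its axes parallel to the clamp's, at x about 0.
- fixed_jaw: Aluminium fixed jaw, 100 (x) x 24 (y) mm, from 15 to 60 mm above the clamp's underside; its inner face looks to +y, at y = -165 mm. This body's origin and axes are those of clamp.
- carriage: Sliding aluminium carriage with the pressure plate on its -y side, both 60 mm high above the clamp's underside. Axes as clamp. Origin at the clamp's y = 0 when fully open; moves to -y 60 mm per wheel turn, at most 112 mm. With springs free the plate's face is 20 mm to -y of this origin (jaw opening = 145 mm less travel).
- plate_face (a point): Centre of the pressing face of the dark steel pressure plate (96 x 42 mm, 38 mm above the clamp's underside); axes as clamp, the face looks to -y.
- plate (a joint): How far the pressure plate is pushed back towards the carriage against its springs: 0 m free, 0.012 m bottomed out; about 1.5 N per mm. Between plate and carriage are two orange spring sleeves that disappear as it is pushed in.
- wheel (a joint): Handwheel angle, rad, growing clockwise seen from above (closing); slide travel = 0.00955 m per rad. 0 is fully open. It stays where it is left (needs about 4 N at the crank) and does not run back.
- wheel_axis (a point): Centre of the black handwheel (120 mm diameter, rim 12 mm thick) on its vertical axis, at the underside of the rim, 68 mm above the clamp's underside; the rim's top is 12 mm higher.
- crank_grip (a point): Grip point of the upright red crank on the wheel: free-spinning cylinder, 20 mm diameter, 46 mm tall, 50 mm from the wheel's axis. The point is on its axis, 26 mm above its lower end, 107 mm above the clamp's underside (top 20 mm higher). It circles at 50 mm radius about wheel_axis.
- plant_weight: White ceramic plant weight, 76 mm diameter, 64 mm high; a bystander. Origin: centre of the underside.
- siphon_clip: Chrome C-shaped siphon clip with a black thumb knob, 70 x 30 x 74 mm; a bystander. Origin: underside.
- breeder_box: Clear acrylic breeder box, open on top, 90 x 140 x 80 mm; a bystander. Origin: centre of the underside.
- tap: Black plastic tap with a lever, 100 mm long, 84 mm high; a bystander. Origin: centre of the underside.

How it is judged:
On the way:
1. the holder stands upright on the clamp's bed between the jaws, released, the plate not yet pressed (x of holder in the frame of clamp between -0.02 and 0.02 m and z of holder in the frame of clamp between 0.011 and 0.019 m and angle between holder's own z axis and vertical below 0.08 rad and y of pad_face in the frame of clamp above -0.121 m and y of pad_face in the frame of plate_face below 0.002 m and angle between the x axis of holder and the x axis of clamp, either way round below 0.35 rad and contact force between the fingers and holder below 0.1 N and value of joint plate below 0.0015 m), for 0.2 s.
At the end, for the whole second after the job is handed in: Holder upright on the bed (within 4 mm, 0.08 rad), within 20 mm of the jaws' middle, square within 0.08 rad, pad to the plate, its face 43 to 53 mm from the fixed jaw; jaw and plate each press it over 1 N, plate pushed in 2.5 to 10 mm; holder and wheel at rest (x of holder in the frame of clamp between -0.02 and 0.02 m and z of holder in the frame of clamp between 0.011 and 0.019 m and angle between holder's own z axis and vertical below 0.08 rad and y of pad_face in the frame of clamp between -0.122 and -0.112 m and angle between the x axis of holder and the x axis of clamp, either way round below 0.08 rad and contact force between holder and fixed_jaw above 1 N and contact force between holder and carriage above 1 N and value of joint plate between 0.0025 and 0.01 m and linear speed of holder below 0.01 m/s and velocity of joint wheel between -0.05 and 0.05 rad/s); the robot touches nothing.
It fails at once if the pressure plate is bottomed out (pushed in over 11.5 mm) (value of joint plate above 0.0115 m).
It fails at once if the robot pushes the slide directly, with over 6 N (contact force between any of the fingers, the arm and carriage above 6 N).
It fails at once if the holder is dropped onto the clamp (moves at over 0.5 m/s just above it) (linear speed of holder above 0.5 m/s and horizontal distance between holder and clamp below 0.22 m and z of holder in the frame of clamp below 0.05 m).
It fails at once if a bystander (plant weight, siphon clip, breeder box or tap) is shifted by over 25 mm (distance of any of plant_weight, siphon_clip, breeder_box, tap from where it was at the start of the episode above 0.025 m).
It also fails if it takes over 64 s, if anything falls off the work surface, if the arm or the gripper's body presses on something with over 40 N, if the wrist force passes 120 N, or if a joint passes its speed limit or range.

## Robot

A 6-joint arm with a two-finger parallel gripper is mounted at the origin on the work surface. World frame = base frame: x ahead of the robot, y to its left, z up, the work surface at z = 0. Lengths are in m, angles in rad, forces in N, time in s.
With the tool pointing down it reaches from about 0.425 to 0.95 m from the base axis. Payload 3.5 kg.
Tool frame: the origin (TCP) lies midway between the tips of the shut fingers; the grasp point (between the pads) lies 19 mm behind it; z points along the fingers, y is the line along which they close (so a half turn about z gives the same grasp; the last joint's range is limited). The gripper opens to 85 mm and grips with 20 to 120 N. Pads are 22 mm wide; open, the fingers measure 114 mm over their backs; the gripper's body (76 mm by 85 mm) begins 54 mm behind the grasp point. The pads swing forward as they close: fully open they stand 13 mm farther back than shut.
Start: joints at [-1.454, 0.286, 1.577, -0, 1.279, -0.15], TCP at [0.178, -0.651, 0.231] pointing down, gripper open.
Joint ranges: [-2.77, 2.77], [-0.9, 2.22], [0.21, 2.48], [-1.53, 4.67], [0.24, 2.81], [-2.84, 2.84]. Speed limits (rad/s): [2.79, 2.79, 3.14, 3.14, 3.14, 3.14].

## Interface

Orientations are given as a unit quaternion [x, y, z, w].
In Python, from plant import ctrl gives the robot as it stands.
- The arm moves only by the tool move_arm, never from a script. Its argument "plan" is a list of rows, each an object of numbers: "x", "y", "z": the shift along the tool's x, y, z in m; "yaw": the turn about the tool's z in rad; "fingers": the closure, from 0 (fully open) to 1 (shut). In form: [{"x": .., "y": .., "z": .., "yaw": .., "fingers": ..}, ...]. A call has 1 to 5 rows; each row is the pose to reach, as a shift and turn from the pose commanded when the call began, along the tool's axes at that moment; what a row does not reach only later rows make up. A row lasts 1/10 s, in which the tool goes at most 50 mm and 8.59 degrees, less where a joint would pass 70% of its speed; a pose out of reach is approached as far as the arm can. A call with a gripper value outside its range is refused whole. The fingers move at their own pace and stop on an object; "force" is the grip in N (left out, the last holds). Time passes only in rows, so rows that repeat a pose let the fingers close. It gives the time, the measured TCP pose, the force, the opening and the grip force at its end, in the units of the state.
- ctrl.get_state(): the state, without advancing time (a new reading comes with each control period).
- ctrl.read_camera(name): name is "side" or "top" or "wrist"; returns the picture (400x640x3 uint8, red, green, blue); there is no depth.
- ctrl.camera_model(name): a dict with "intrinsics" (3x3 intrinsics, pixels), "cam_to_world" (4x4, takes a point from camera to world coordinates); the wrist camera has in their place "tool_from_camera" (4x4, takes a point from camera to tool coordinates, whose origin is the TCP and whose axes are the flange's). Camera axes: x right, y up, looking along -z (the intrinsics and any distortion apply to the point x, -y, -z); pixel columns grow to the right and rows downward; lengths in m; the calibration is good to about 2 mm. The wrist camera is an equidistant fisheye: a pixel r from the principal point sees the ray r / f radians off the axis. A picture is of the moment at which its call begins: read the wrist's pose just before it. camera_model takes no time and is no camera call.
- ctrl.sign_off(): hands the job in; it is judged then, once.
The state is a dict: "time": time; "qpos": joint angles; "dq": joint speeds; "joint_efforts": joint torques, N m; "eef_pos": TCP position; "tcp_rot": TCP orientation; "contact_force": force on the tool from outside, world axes, zero at the start; "wrist_torque": the same for the moment, N m; "opening": opening from 0.0 (shut) to 1.0 (fully open); "finger_force": force on a finger pad.
Only numpy, scipy, OpenCV 4.12 (cv2) and the standard library are available. Lean on these libraries where they do the work, as an engineer would, in place of code of your own. Each camera call takes 0.05 s, during which the arm holds its last target. There are 200 camera calls.

## Working session

There is one attempt and no reset: what is moved stays moved. The work goes in short steps, Python scripts to look and compute and a tool call to move; the robot and the scene stay as the last step left them, time stands still between calls to the robot, and variables do not carry over. Pictures are saved under pics/ and viewed, at most 11 in all, crops included, and the job is handed in when it is done.

Besides the shell and the picture viewer there is one more tool, called after "Emit:" in YAML: its name, and indented under it one key for each argument. move_arm: Moves the arm, as the interface text tells. Its arguments: {"type":"object","properties":{"plan":{"type":"array"},"force":{"type":"number"}},"required":["plan"]}

```bash
mkdir -p pics; ls; python3 - <<'E'
from plant import ctrl
import cv2,numpy as np
for n in ("top","side"):
    cv2.imwrite(f"pics/{n}0.png",ctrl.read_camera(n)[:,:,::-1]); m=ctrl.camera_model(n); print(n,{k:np.round(v,4).tolist() if not isinstance(v,str) else v for k,v in m.items()})
m=ctrl.camera_model("wrist");print({k:np.round(v,4).tolist() if not isinstance(v,str) else v for k,v in m.items()})
print(ctrl.get_state())
E
```

```text
pics
top {'intrinsics': [[514.4046, 0.0, 309.3453], [0.0, 514.4046, 195.9807], [0.0, 0.0, 1.0]], 'cam_to_world': [[-0.0147, 0.9889, -0.1477, 0.3433], [-0.9999, -0.0149, -0.0007, 0.0192], [-0.0029, 0.1477, 0.989, 1.8543], [0.0, 0.0, 0.0, 1.0]]}
side {'intrinsics': [[476.3211, 0.0, 323.8475], [0.0, 476.3211, 203.256], [0.0, 0.0, 1.0]], 'cam_to_world': [[0.9979, 0.0528, -0.0382, 0.5341], [-0.0632, 0.6366, -0.7686, -1.1869], [-0.0163, 0.7694, 0.6386, 1.0985], [0.0, 0.0, 0.0, 1.0]]}
{'intrinsics': [[309.7069, 0.0, 322.2738], [0.0, 309.7069, 200.3473], [0.0, 0.0, 1.0]], 'tool_from_camera': [[-0.0002, 0.9523, 0.3051, 0.0787], [1.0, 0.0003, -0.0005, -0.0002], [-0.0006, 0.3051, -0.9523, -0.1423], [0.0, 0.0, 0.0, 1.0]]}
{'time': 0.1, 'qpos': array([-1.45399065e+00,  2.87116533e-01,  1.57800948e+00, -4.08796428e-05,
        1.27858182e+00, -1.49999011e-01]), 'dq': array([ 0.00189873, -0.0015584 , -0.00238427,  0.00079285,  0.00126817,
       -0.00063726]), 'joint_efforts': array([ 2.27910359e-04, -4.07299089e+01, -2.93697166e+01, -1.68801339e-04,
        3.40749903e-03,  7.70606107e-06]), 'eef_pos': array([ 0.17791526, -0.65052803,  0.23007061]), 'tcp_rot': array([ 9.91113755e-01,  1.33012805e-01, -2.01270642e-06, -1.05777162e-03]), 'contact_force': array([0.28629119, 0.07721379, 0.43041861]), 'wrist_torque': array([-0.03193293, -0.00509857,  0.04778477]), 'finger_force': 0.0, 'opening': 1.0013539438214096}
```

View pics/top0.png

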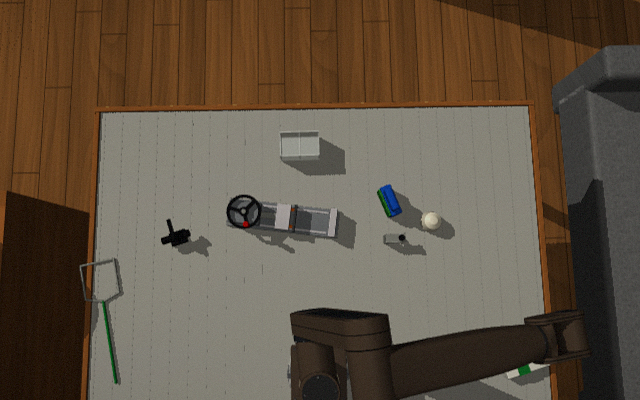

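View pics/side0.png

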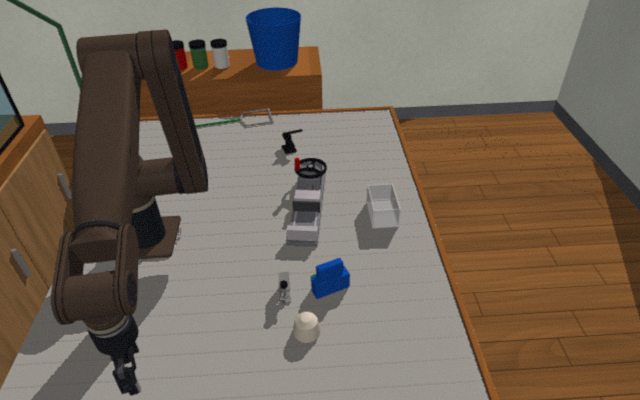

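Top view: wheel at (243,211), red crank (246,224), fixed jaw (333,222), holder (389,201) with its green pad on the left (towards the plate), and bystanders at (431,220), (395,239), (300,145) and (175,235). The side view agrees: holder (330,278), wheel (311,168).

```bash
cat > h.py <<'E'
import cv2,numpy as np
from scipy.spatial.transform import Rotation as R
from plant import ctrl
def shot(n):
    s=ctrl.get_state(); im=ctrl.read_camera(n); return s,im,cv2.cvtColor(im,cv2.COLOR_RGB2HSV)
def ray(n,px,s=None):
    m=ctrl.camera_model(n);K=np.array(m["intrinsics"]);a=(np.array(px,float)-K[:2,2])/[K[0,0],K[1,1]]
    if n=="wrist":
        r=np.hypot(*a);k=np.sin(r)/r if r>1e-9 else 1;d=np.array([a[0]*k,-a[1]*k,-np.cos(r)])
        T=np.eye(4);T[:3,:3]=R.from_quat(s["tcp_rot"]).as_matrix();T[:3,3]=s["eef_pos"];T=T@np.array(m["tool_from_camera"])
    else: d=np.array([a[0],-a[1],-1.]);T=np.array(m["cam_to_world"])
    d=T[:3,:3]@d;return T[:3,3],d/np.linalg.norm(d)
def onz(n,px,z,s=None):
    o,d=ray(n,px,s);return o+d*(z-o[2])/d[2]
def tri(*rs):
    A=sum(np.eye(3)-np.outer(d,d) for o,d in rs);b=sum((np.eye(3)-np.outer(d,d))@o for o,d in rs);p=np.linalg.solve(A,b)
    return p,max(np.linalg.norm(np.cross(p-o,d)) for o,d in rs)
def blobs(mask,amin=15):
    n,l,st,c=cv2.connectedComponentsWithStats(mask.astype(np.uint8));return [(c[i],st[i],(l==i)) for i in range(1,n) if st[i,4]>=amin]
def M(h,lo,hi): return cv2.inRange(h,lo,hi)>0
BLUE=((105,120,60),(125,255,255));GREEN=((45,100,20),(85,255,255));RED=((0,170,80),(6,255,255))
E
python3 - <<'E'
from h import *
np.set_printoptions(precision=3,suppress=True)
im={n:cv2.imread(f"pics/{n}0.png") for n in("top","side")}
for n,i in im.items():
    h=cv2.cvtColor(i,cv2.COLOR_BGR2HSV)
    for k,c in(("B",BLUE),("G",GREEN),("R",RED)):
        for b in blobs(M(h,*c),8):
            if 180<b[0][0]<450 and 90<b[0][1]<300: 
                print(n,k,b[0],b[1], cv2.minAreaRect(np.argwhere(b[2])[:,::-1].astype(np.float32)))
print(onz("top",(243,211),.08),onz("top",(333,222),.06))
c=im["top"][170:260,215:445];cv2.imwrite("pics/topc.png",cv2.resize(c,None,fx=3.4,fy=3.4,interpolation=cv2.INTER_CUBIC))
E
```

```text
top B [390.663 199.743] [380 185  22  31 335] ((390.6951904296875, 199.72947692871094), (31.200740814208984, 10.924397468566895), 65.55604553222656)
top G [383.622 203.102] [377 189  14  28 127] ((383.4569396972656, 202.7327880859375), (28.756114959716797, 4.464419364929199), 66.80140686035156)
top R [245.083 223.667] [243 221   5   6  24] ((245.0, 223.5), (5.0, 4.0), 90.0)
side B [329.769 278.171] [ 311  258   39   41 1066] ((328.609619140625, 277.45892333984375), (31.015907287597656, 40.61328125), 69.44395446777344)
side G [217.031 122.562] [195 119  45   8  64] ((217.00997924804688, 122.56999969482422), (1.4142131805419922, 44.547725677490234), 81.8698959350586)
side R [296.886 163.5  ] [295 158   5  12  44] ((297.0, 163.5), (11.0, 4.0), 90.0)
[0.559 0.252 0.08 ] [ 0.518 -0.061  0.06 ]
```

View pics/topc.png

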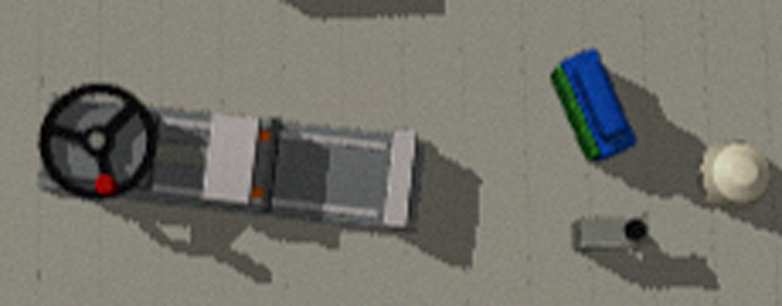

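Crop: crank at about (104,184), the plate is already part-way along at x≈275, and the jaw's inner face is at x≈390. The pad lies on the holder's clamp-side face. I'll move the wrist camera over the holder.

Emit:
move_arm:
  plan:
    - {"x":0.044,"y":-0.024}
    - {"x":0.088,"y":-0.047}
    - {"x":0.132,"y":-0.071}
    - {"x":0.176,"y":-0.095}
    - {"x":0.22,"y":-0.118}

```text
validation failed for argument at $.pl...
```

Emit:
move_arm:
  plan:
    - {"x":0.044,"y":-0.024}
    - {"x":0.088,"y":-0.047}
    - {"x":0.132,"y":-0.071}
    - {"x":0.176,"y":-0.095}
    - {"x":0.22,"y":-0.118}

```text
validation failed for argument at $.pl...
```

Emit:
move_arm:
  plan:
    - {"x":0.03,"y":-0.017,"yaw":-0.08}
    - {"x":0.063,"y":-0.034,"yaw":-0.16}
    - {"x":0.063,"y":-0.034,"yaw":-0.16}
    - {"x":0.063,"y":-0.034,"yaw":-0.16}

```text
validation failed for argument at $.pl...
```

```bash
python3 - <<'E'
from h import *
np.set_printoptions(precision=4,suppress=True)
s,im,h=shot("wrist");print(s["eef_pos"],R.from_quat(s["tcp_rot"]).as_matrix()[:,0],s["qpos"])
cv2.imwrite("pics/w1.png",im[:,:,::-1])
for k,c in(("B",BLUE),("G",GREEN)):
    for b in blobs(M(h,*c),100):print(k,b[0],b[1],cv2.minAreaRect(np.argwhere(b[2])[:,::-1].astype(np.float32)))
E
```

```text
[ 0.1779 -0.6505  0.2301] [0.9646 0.2637 0.0003] [-1.454   0.2871  1.578  -0.      1.2786 -0.15  ]
G [317.406  275.5417] [ 300  234   35   85 2623] ((316.7585144042969, 276.04974365234375), (84.7939682006836, 32.24398422241211), 88.36341857910156)
```

View pics/w1.png

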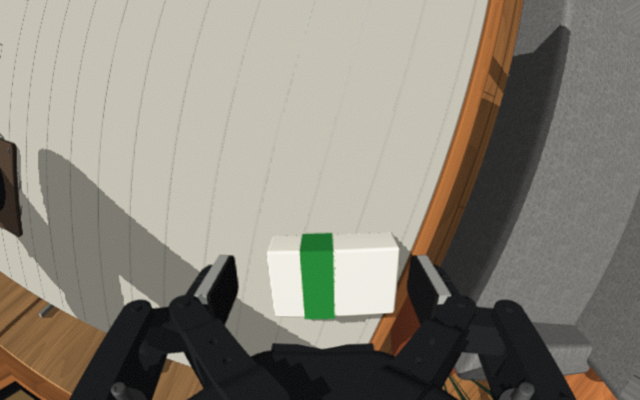

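The arm did not move: the calls were refused, probably because rows need all five keys. The picture shows a green and white box under the gripper at the starting place. I'll try the full form.

Emit:
move_arm:
  plan:
    - {"x":0.044,"y":-0.024,"z":0,"yaw":0,"fingers":0}
    - {"x":0.088,"y":-0.047,"z":0,"yaw":0,"fingers":0}
    - {"x":0.132,"y":-0.071,"z":0,"yaw":0,"fingers":0}
    - {"x":0.176,"y":-0.095,"z":0,"yaw":0,"fingers":0}
    - {"x":0.22,"y":-0.118,"z":0,"yaw":0,"fingers":0}

```text
time: 0.65
eef_pos: [0.3601, -0.4775, 0.231]
tcp_rot: [0.991, 0.133, -0.0, -0.0]
contact_force: [0.7, -0.6, 0.2]
opening: 1.003
finger_force: 0.0
```

Emit:
move_arm:
  plan:
    - {"x":0.044,"y":-0.024,"z":0,"yaw":0,"fingers":0}
    - {"x":0.088,"y":-0.047,"z":0,"yaw":0,"fingers":0}
    - {"x":0.132,"y":-0.071,"z":0,"yaw":0,"fingers":0}
    - {"x":0.176,"y":-0.095,"z":0,"yaw":0,"fingers":0}
    - {"x":0.22,"y":-0.118,"z":0,"yaw":0,"fingers":0}

```text
time: 1.15
eef_pos: [0.5413, -0.3056, 0.2311]
tcp_rot: [0.991, 0.133, -0.0, -0.0]
contact_force: [0.7, -1.7, 0.3]
opening: 0.998
finger_force: 0.0
```

Emit:
move_arm:
  plan:
    - {"x":0.03,"y":-0.017,"z":0,"yaw":-0.08,"fingers":0}
    - {"x":0.063,"y":-0.034,"z":0,"yaw":-0.16,"fingers":0}
    - {"x":0.063,"y":-0.034,"z":0,"yaw":-0.16,"fingers":0}
    - {"x":0.063,"y":-0.034,"z":0,"yaw":-0.16,"fingers":0}

```text
time: 1.55
eef_pos: [0.5921, -0.2573, 0.2307]
tcp_rot: [0.977, 0.212, -0.001, -0.0]
contact_force: [0.0, -0.2, 0.1]
opening: 0.995
finger_force: 0.0
```

```bash
python3 - <<'E'
from h import *
np.set_printoptions(precision=4,suppress=True)
s,im,h=shot("wrist");print(s["eef_pos"],R.from_quat(s["tcp_rot"]).as_matrix()[:,0],s["qpos"],s["dq"])
cv2.imwrite("pics/w2.png",im[:,:,::-1]);np.save("w2.npy",np.r_[s["eef_pos"],s["tcp_rot"]])
for k,c in(("B",BLUE),("G",GREEN)):
    for b in blobs(M(h,*c),100):print(k,b[0],b[1],cv2.minAreaRect(np.argwhere(b[2])[:,::-1].astype(np.float32)))
E
```

```text
[ 0.5921 -0.2573  0.2307] [ 0.9098  0.4151 -0.001 ] [-0.5666  0.2238  1.6532 -0.0005  1.2656  0.5762] [-0.0344 -0.0095  0.0113 -0.0027 -0.0009  0.001 ]
B [329.7314 177.3214] [ 310  125   42  107 3827] ((329.70355224609375, 178.4468994140625), (38.048866271972656, 105.49913787841797), 3.8140745162963867)
B [635.3092 278.256 ] [629 261  11  31 207] ((634.0, 276.0), (30.0, 10.0), 90.0)
G [307.524  175.0132] [303 129  11  94 605] ((307.4482421875, 175.4740447998047), (6.815986633300781, 93.27324676513672), 2.694284439086914)
```

View pics/w2.png

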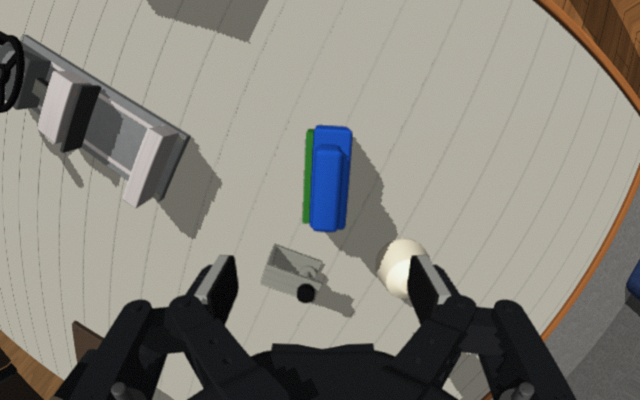

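The neck's top face spans about (314–343, 148–230), with the pad on the left at (307,175). The clip at (293,275) and the weight at (405,265) are clear of the fingers' approach.

```bash
cat > neck.py <<'E'
from h import *
np.set_printoptions(precision=4,suppress=True)
def pose(i): v=np.load(f"w{i}.npy");return dict(eef_pos=v[:3],tcp_rot=v[3:])
E
python3 - <<'E'
from neck import *
im=cv2.imread("pics/w2.png");v=cv2.cvtColor(im,cv2.COLOR_BGR2HSV)
for r in(126,135,142,148,160,180,200,220,228):print(r,v[r,300:360:2,2].tolist())
t=cv2.imread("pics/side0.png")
for c in(325,330,335):print(c,t[255:300,c,0].tolist())
E
```

```text
126 [176, 177, 179, 175, 179, 176, 178, 170, 159, 148, 144, 144, 146, 144, 146, 148, 145, 145, 149, 146, 148, 143, 149, 150, 173, 177, 175, 177, 175, 178]
135 [176, 176, 176, 135, 120, 117, 110, 151, 180, 178, 178, 178, 175, 176, 175, 175, 175, 172, 177, 174, 174, 173, 175, 176, 171, 137, 114, 178, 176, 178]
142 [177, 176, 159, 120, 117, 115, 101, 156, 180, 177, 175, 175, 175, 177, 176, 177, 174, 177, 172, 174, 174, 176, 174, 174, 169, 125, 90, 108, 117, 161]
148 [178, 175, 158, 117, 117, 115, 83, 171, 156, 158, 159, 158, 156, 152, 149, 149, 145, 144, 142, 116, 127, 176, 176, 174, 160, 108, 101, 111, 110, 110]
160 [178, 176, 156, 117, 112, 116, 100, 158, 172, 182, 180, 182, 180, 178, 178, 176, 175, 173, 170, 150, 119, 89, 108, 110, 114, 94, 107, 109, 112, 109]
180 [177, 171, 126, 115, 113, 93, 160, 159, 178, 180, 178, 178, 177, 174, 176, 169, 172, 169, 157, 122, 97, 94, 106, 103, 88, 105, 109, 108, 110, 108]
200 [178, 170, 125, 113, 110, 115, 160, 173, 180, 175, 172, 174, 173, 171, 171, 168, 165, 160, 132, 101, 86, 107, 105, 96, 97, 111, 109, 109, 110, 109]
220 [169, 138, 115, 111, 1
[... 239 characters left out ...]
, 109, 108, 96, 104, 108, 110, 110]
325 [138, 133, 141, 138, 142, 143, 141, 146, 160, 162, 160, 159, 153, 133, 112, 107, 104, 102, 102, 106, 100, 101, 106, 102, 94, 105, 106, 109, 107, 107, 105, 106, 102, 103, 106, 103, 106, 106, 106, 105, 96, 87, 88, 89, 92]
330 [135, 136, 140, 138, 141, 149, 153, 165, 162, 161, 153, 134, 121, 106, 104, 107, 107, 101, 103, 106, 103, 100, 101, 96, 102, 104, 111, 104, 102, 105, 106, 102, 102, 101, 104, 100, 102, 102, 100, 87, 91, 87, 86, 88, 84]
335 [135, 132, 142, 142, 155, 161, 162, 160, 159, 143, 121, 110, 107, 100, 101, 103, 101, 98, 99, 98, 100, 100, 102, 106, 112, 101, 100, 98, 105, 106, 104, 105, 103, 103, 104, 100, 103, 98, 85, 89, 92, 94, 88, 87, 92]
```

```bash
python3 - <<'E'
from neck import *
s=pose(2)
P={k:onz("wrist",p,.105,s) for k,p in dict(l160=(314.5,160),r160=(339.5,160),l220=(310.5,220),r220=(334.5,220),t=(329,149.5),b=(322.5,230)).items()}
for k,p in P.items():print(k,p)
d=P["l160"]-P["l220"];print("yaw edges",np.degrees(np.arctan2(d[1],d[0])))
d=P["r160"]-P["r220"];print(np.degrees(np.arctan2(d[1],d[0])));d=P["t"]-P["b"];print("len",np.linalg.norm(d),"yaw",np.degrees(np.arctan2(d[1],d[0])))
print("w",np.linalg.norm(P["l160"]-P["r160"]),"c",(P["t"]+P["b"])/2,(P["l160"]+P["r160"]+P["l220"]+P["r220"])/4)
# right top edge line -> full right side edge of block; side view: bright band = neck top
t=cv2.imread("pics/side0.png");h=cv2.cvtColor(t,cv2.COLOR_BGR2HSV);m=M(h,*BLUE)&(h[:,:,2]>142);m[:250]=0;m[300:]=0
for b in blobs(m,20):
    print(b[0],b[1],cv2.minAreaRect(np.argwhere(b[2])[:,::-1].astype(np.float32)))
    print(tri(ray("side",b[0]),ray("wrist",(325,189.7),s)))
h=cv2.cvtColor(cv2.imread("pics/w2.png"),cv2.COLOR_BGR2HSV);g=np.argwhere(M(h,*GREEN))[:,::-1]
for r in(145,165,185,205):
    c=[x for x,y in g if y==r and 290<x<320];print("pad",r,onz("wrist",(min(c)-.5,r),.056,s))
E
```

```text
l160 [ 0.6165 -0.2386  0.105 ]
r160 [ 0.6256 -0.2586  0.105 ]
l220 [ 0.5635 -0.2583  0.105 ]
r220 [ 0.5728 -0.2786  0.105 ]
t [ 0.6303 -0.2463  0.105 ]
b [ 0.559  -0.2726  0.105 ]
yaw edges 20.332888401257517
20.704541743093884
len 0.07601188589792189 yaw 20.25949799441693
w 0.021939921383635517 c [ 0.5946 -0.2595  0.105 ] [ 0.5946 -0.2585  0.105 ]
[329.6167 263.325 ] [318 258  25  12 120] ((329.75, 263.25), (4.743416786193848, 24.66576385498047), 71.56504821777344)
(array([ 0.5942, -0.2582,  0.104 ]), np.float64(0.0012156092932768244))
[344.7222 271.5278] [342 266   7  10  36] ((345.5000305175781, 271.0000305175781), (5.687368392944336, 9.21745777130127), 11.309932708740234)
(array([ 0.6137, -0.267 ,  0.0889]), np.float64(0.022657950399167306))
pad 145 [ 0.6184 -0.2263  0.056 ]
pad 165 [ 0.5987 -0.2339  0.056 ]
pad 185 [ 0.5785 -0.2416  0.056 ]
pad 205 [ 0.558  -0.2505  0.056 ]
```

Holder centre is (0.5945, -0.2588), neck top z 0.104 by triangulation, yaw 20.5°. Grasping.

Emit:
move_arm:
  plan:
    - {"x":0.0016,"y":0.0024,"z":0.04,"yaw":0.07,"fingers":0}
    - {"x":0.0016,"y":0.0024,"z":0.08,"yaw":0.07,"fingers":0}
    - {"x":0.0016,"y":0.0024,"z":0.12,"yaw":0.07,"fingers":0}
    - {"x":0.0016,"y":0.0024,"z":0.145,"yaw":0.07,"fingers":0}
    - {"x":0.0016,"y":0.0024,"z":0.16,"yaw":0.07,"fingers":0}
  force: 30

```text
time: 2.1
eef_pos: [0.5919, -0.26, 0.0681]
tcp_rot: [0.984, 0.176, -0.002, -0.002]
contact_force: [-0.8, 0.5, -0.0]
opening: 1.002
finger_force: 0.0
```

Emit:
move_arm:
  plan:
    - {"x":0,"y":0,"z":0,"yaw":0,"fingers":0.4}
    - {"x":0,"y":0,"z":0,"yaw":0,"fingers":0.8}
    - {"x":0,"y":0,"z":0,"yaw":0,"fingers":1}
    - {"x":0,"y":0,"z":0,"yaw":0,"fingers":1}
    - {"x":0,"y":0,"z":0,"yaw":0,"fingers":1}
  force: 30

```text
time: 2.6
eef_pos: [0.5957, -0.2603, 0.0737]
tcp_rot: [0.984, 0.178, 0.001, 0.001]
contact_force: [0.2, -0.2, 3.9]
opening: 0.296
finger_force: 32.6
```

Gripped at opening 0.296, about 25 mm, which matches the 26 mm neck. I'll lift and carry it over the clamp.

Emit:
move_arm:
  plan:
    - {"x":0,"y":0,"z":-0.02,"yaw":0,"fingers":1}
    - {"x":0,"y":0,"z":-0.06,"yaw":0,"fingers":1}
    - {"x":0,"y":0,"z":-0.11,"yaw":0,"fingers":1}
    - {"x":0,"y":0,"z":-0.15,"yaw":0,"fingers":1}
    - {"x":0,"y":0,"z":-0.19,"yaw":0,"fingers":1}

```text
time: 3.1
eef_pos: [0.5942, -0.2592, 0.2632]
tcp_rot: [0.984, 0.178, 0.0, 0.0]
contact_force: [0.2, -0.6, -2.4]
opening: 0.301
finger_force: 32.0
```

Emit:
move_arm:
  plan:
    - {"x":0.002,"y":-0.034,"z":0,"yaw":0,"fingers":1}
    - {"x":0.006,"y":-0.084,"z":0,"yaw":0,"fingers":1}
    - {"x":0.01,"y":-0.134,"z":0,"yaw":0,"fingers":1}
    - {"x":0.013,"y":-0.184,"z":0,"yaw":0,"fingers":1}
    - {"x":0.017,"y":-0.234,"z":0,"yaw":0,"fingers":1}

```text
time: 3.6
eef_pos: [0.5276, -0.0331, 0.2611]
tcp_rot: [0.984, 0.177, -0.0, -0.0]
contact_force: [0.9, -0.3, -1.2]
opening: 0.298
finger_force: 32.0
```

Emit:
move_arm:
  plan:
    - {"x":0.003,"y":-0.045,"z":0,"yaw":0.12,"fingers":1}
    - {"x":0.006,"y":-0.085,"z":0,"yaw":0.25,"fingers":1}
    - {"x":0.009,"y":-0.12,"z":0,"yaw":0.37,"fingers":1}
    - {"x":0.01,"y":-0.14,"z":0,"yaw":0.49,"fingers":1}
    - {"x":0.01,"y":-0.14,"z":0,"yaw":0.49,"fingers":1}

```text
time: 4.1
eef_pos: [0.488, 0.1021, 0.2612]
tcp_rot: [0.998, -0.065, -0.0, -0.0]
contact_force: [-0.3, -0.6, -2.0]
opening: 0.302
finger_force: 32.0
```

```bash
python3 - <<'E'
from h import *
np.set_printoptions(precision=4,suppress=True)
s,im,h=shot("wrist");print(s["eef_pos"],R.from_quat(s["tcp_rot"]).as_matrix()[:,0],s["dq"],s["opening"],s["finger_force"])
cv2.imwrite("pics/w3.png",im[:,:,::-1]);np.save("w3.npy",np.r_[s["eef_pos"],s["tcp_rot"]])
E
```

```text
[0.488  0.1021 0.2612] [ 0.9915 -0.1298 -0.0005] [-0.0497  0.0138 -0.0157 -0.0344 -0.0168 -0.1125] 0.30235061079760117 31.950876116752625
```

View pics/w3.png

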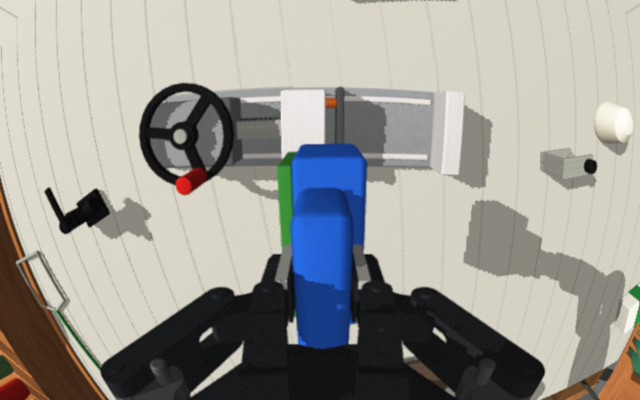

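Wheel ring is centred near (186,133), crank top at (184,186), jaw top at about (445–463, 92–174), and the plate's edge at (340,115). Now the clamp pose.

```bash
python3 - <<'E'
from neck import *
s=pose(3);im=cv2.imread("pics/w3.png");h=cv2.cvtColor(im,cv2.COLOR_BGR2HSV)
# wheel: outer dark ring
d=(h[:,:,2]<60);d[:,240:]=0;d[:70]=0;d[195:]=0;d[:,:135]=0
b=max(blobs(d,50),key=lambda b:b[1][4]);pts=np.argwhere(b[2])[:,::-1];hull=cv2.convexHull(pts.astype(np.int32))[:,0].astype(float)
W=np.array([onz("wrist",p,.08,s)[:2] for p in hull])
A=np.c_[2*W,np.ones(len(W))]
k=np.ones(len(W),bool)
for _ in range(5):
    x=np.linalg.lstsq(A[k],(W[k]**2).sum(1),rcond=None)[0];r=np.sqrt(x[2]+x[0]**2+x[1]**2);e=abs(np.hypot(*(W-x[:2]).T)-r);k=e<max(.0015,np.percentile(e,60))
print("wheel c",x[:2],"r",r,k.sum(),len(W))
# jaw top
j=(h[:,:,2]>200)&(h[:,:,1]<40);j[:80]=0;j[185:]=0;j[:,:438]=0;j[:,480:]=0
for n,z in(("jaw",.06),):
    b=max(blobs(j,100),key=lambda b:b[1][4]);print(b[1]);q=np.argwhere(b[2])
    L=[];Rr=[]
    for row in range(98,168,5):
        c=q[q[:,0]==row,1];L.append(onz("wrist",(c.min()-.5,row),z,s));Rr.append(onz("wrist",(c.max()+.5,row),z,s))
    L=np.array(L);Rr=np.array(Rr)
    for e in(L,Rr):f=np.polyfit(e[:,0],e[:,1],1);print("edge yaw",np.degrees(np.arctan(f[0])),e.mean(0))
    top,bot=q[:,0].min(),q[:,0].max();ct=np.median(q[q[:,0]==top+1,1]);cb=np.median(q[q[:,0]==bot-1,1])
    p,pb=onz("wrist",(ct,top-.5),z,s),onz("wrist",(cb,bot+.5),z,s);print("ends",p,pb,np.linalg.norm(p-pb),"mid",(p+pb)/2)
r=M(h,*RED);b=[b for b in blobs(r,20) if b[0][0]<230 and b[0][1]<220];print("red",[(x[0],x[1]) for x in b])
print("V rows",h[100,425:475,2].tolist(),h[140,425:475,2].tolist(),h[120,325:350,2].tolist())
print("hub tri",tri(ray("top",(243.5,210.9)),ray("wrist",(180,135),s)))
print("crank",tri(ray("top",(245.1,223.7)),ray("wrist",(184,186),s)), onz("wrist",(184,187),.127,s))
print("jawtop tri",tri(ray("top",(332.9,222.1)),ray("wrist",(454,133),s)))
E
```

```text
wheel c [0.5593 0.2512] r 0.05806054369100515 27 33
[ 438   80   42  105 2467]
edge yaw -7.497680315035659 [ 0.5229 -0.0434  0.06  ]
edge yaw -22.334348675483863 [ 0.5211 -0.0724  0.06  ]
ends [ 0.5819 -0.0687  0.06  ] [ 0.4567 -0.0506  0.06  ] 0.12649142865652396 mid [ 0.5193 -0.0596  0.06  ]
red [(array([188.4426, 180.5766]), array([175, 168,  30,  27, 418], dtype=int32))]
V rows [230, 230, 230, 231, 222, 189, 156, 153, 171, 184, 192, 198, 196, 197, 196, 198, 197, 199, 197, 198, 212, 233, 241, 237, 233, 231, 231, 233, 232, 232, 232, 231, 230, 230, 228, 230, 232, 231, 221, 205, 210, 214, 216, 215, 215, 213, 215, 213, 215, 215] [153, 155, 156, 154, 154, 153, 164, 185, 195, 198, 200, 199, 195, 195, 198, 195, 196, 196, 209, 234, 238, 233, 230, 228, 228, 228, 230, 228, 229, 229, 229, 228, 228, 229, 230, 225, 191, 147, 136, 138, 139, 138, 135, 138, 138, 136, 138, 137, 135, 137] [125, 99, 97, 96, 99, 97, 95, 98, 97, 86, 67, 63, 75, 80, 82, 77, 77, 73, 68, 86, 99, 100, 99, 99, 99]
hub tri (array([0.5593, 0.2493, 0.0877]), np.float64(0.000916687425778224))
crank (array([0.5103, 0.2385, 0.1252]), np.float64(4.874972134650829e-05)) [0.5097 0.2379 0.127 ]
jawtop tri (array([ 0.5182, -0.0608,  0.0524]), np.float64(0.0001871343714489759))
```

```bash
python3 - <<'E'
from neck import *
s=pose(3);im=cv2.imread("pics/w3.png");v=cv2.cvtColor(im,cv2.COLOR_BGR2HSV)[:,:,2].astype(int)
rows=np.arange(104,168,4);E=np.array([onz("wrist",(443+np.argmax(v[r,440:452]>220)-3-.5,r),.06,s) for r in rows]);print([443-3+int(np.argmax(v[r,440:452]>220)) for r in rows])
f=np.polyfit(E[:,0],E[:,1],1);yaw=np.arctan(f[0]);print("jaw yaw",np.degrees(yaw))
print(v[84:100,455].tolist(),v[164:182,452].tolist())
w=np.array([.5593,.2508])
for y in(yaw,np.radians(-7.5)):
    X=np.array([np.cos(y),np.sin(y)]);Y=np.array([-X[1],X[0]])
    print("edge rel wheel in clamp axes (want y -.300):",((E[:,:2]-w)@Y).mean())
    o=w-.135*Y;print("origin",o)
    for n,p in(("top end",(455,92)),("bot end",(452,174))):print(n,(onz("wrist",p,.06,s)[:2]-o)@np.c_[X,Y])
    for p in((342.5,100),(343.5,120)):print("plate",(onz("wrist",p,.06,s)[:2]-o)@np.c_[X,Y])
    print("tcp in clamp",(s["eef_pos"][:2]-o)@np.c_[X,Y]); 
    c=o-.128*Y;print("place centre",c)
    q=onz("wrist",(184,187),.127,s)[:2]-w;print("crank rel",q@np.c_[X,Y])
E
```

```text
[446, 446, 445, 445, 445, 445, 445, 444, 444, 444, 444, 443, 443, 443, 443, 442]
jaw yaw -7.3109261815217925
[216, 216, 216, 216, 216, 215, 216, 219, 229, 232, 230, 232, 232, 232, 230, 231] [228, 227, 229, 227, 226, 227, 227, 228, 228, 224, 191, 153, 165, 191, 202, 212, 213, 213]
edge rel wheel in clamp axes (want y -.300): -0.2976813467753293
origin [0.5421 0.1169]
top end [ 0.0478 -0.1748]
bot end [-0.0503 -0.1776]
plate [ 0.0317 -0.0435]
plate [ 0.0095 -0.0447]
tcp in clamp [-0.0518 -0.0216]
place centre [ 0.5258 -0.0101]
crank rel [-0.0475 -0.0191]
edge rel wheel in clamp axes (want y -.300): -0.29768863390823075
origin [0.5417 0.117 ]
top end [ 0.0488 -0.1746]
bot end [-0.0493 -0.1778]
plate [ 0.0323 -0.0434]
plate [ 0.0101 -0.0447]
tcp in clamp [-0.0513 -0.0218]
place centre [ 0.525  -0.0099]
crank rel [-0.0475 -0.0193]
```

Clamp: yaw about -7.4°, wheel centre (0.5593, 0.251), plate about 24 mm closed. Holder target centre (0.5255, -0.010), TCP z about 0.089.

Emit:
move_arm:
  plan:
    - {"x":0.018,"y":0.036,"z":0,"yaw":0,"fingers":1}
    - {"x":0.036,"y":0.072,"z":0.01,"yaw":0,"fingers":1}
    - {"x":0.05,"y":0.102,"z":0.03,"yaw":0,"fingers":1}
    - {"x":0.052,"y":0.106,"z":0.06,"yaw":0,"fingers":1}
    - {"x":0.052,"y":0.106,"z":0.09,"yaw":0,"fingers":1}

```text
time: 4.65
eef_pos: [0.5275, -0.0152, 0.1708]
tcp_rot: [0.998, -0.068, 0.001, 0.0]
contact_force: [-0.3, 0.1, -2.0]
opening: 0.301
finger_force: 31.4
```

Emit:
move_arm:
  plan:
    - {"x":0,"y":0,"z":0.025,"yaw":0,"fingers":1}
    - {"x":0,"y":0,"z":0.045,"yaw":0,"fingers":1}
    - {"x":0,"y":0,"z":0.06,"yaw":0,"fingers":1}
    - {"x":0,"y":0,"z":0.07,"yaw":0,"fingers":1}
    - {"x":0,"y":0,"z":0.075,"yaw":0,"fingers":1}

```text
time: 5.15
eef_pos: [0.5266, -0.0126, 0.0956]
tcp_rot: [0.998, -0.067, -0.0, -0.0]
contact_force: [-0.1, 0.6, -1.2]
opening: 0.297
finger_force: 31.3
```

```bash
python3 - <<'E'
from neck import *
s,im,h=shot("side");cv2.imwrite("pics/s4.png",cv2.resize(im[130:280,230:410,::-1],None,fx=4,fy=4,interpolation=cv2.INTER_CUBIC))
print(s["eef_pos"],s["tcp_rot"],s["contact_force"])
E
```

```text
[ 0.5266 -0.0126  0.0956] [ 0.9978 -0.0666 -0.0004 -0.    ] [-0.1124  0.5747 -1.1738]
```

View pics/s4.png

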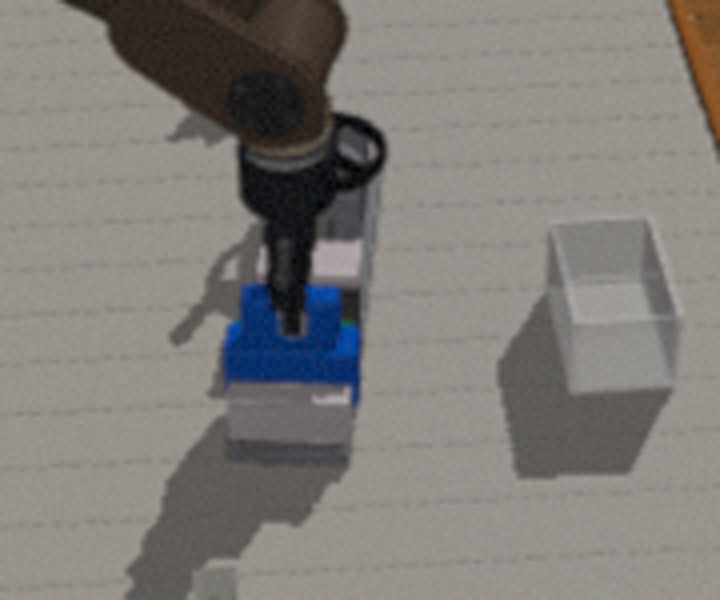

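The holder (225–360) is centred over the fixed jaw (228–355), square to it and just above the bed. I'll lower it slowly onto the bed.

Emit:
move_arm:
  plan:
    - {"x":0,"y":-0.001,"z":0.002,"yaw":0,"fingers":1}
    - {"x":0,"y":-0.001,"z":0.004,"yaw":0,"fingers":1}
    - {"x":0,"y":-0.001,"z":0.005,"yaw":0,"fingers":1}
    - {"x":0,"y":-0.001,"z":0.006,"yaw":0,"fingers":1}
    - {"x":0,"y":-0.001,"z":0.006,"yaw":0,"fingers":1}

```text
time: 5.7
eef_pos: [0.5269, -0.0112, 0.0905]
tcp_rot: [0.998, -0.066, 0.0, 0.0]
contact_force: [0.2, 0.7, -1.7]
opening: 0.301
finger_force: 31.3
```

Emit:
move_arm:
  plan:
    - {"x":0,"y":0,"z":0.001,"yaw":0,"fingers":1}
    - {"x":0,"y":0,"z":0.0015,"yaw":0,"fingers":1}
    - {"x":0,"y":0,"z":0.002,"yaw":0,"fingers":1}
    - {"x":0,"y":0,"z":0.002,"yaw":0,"fingers":1}

```text
time: 6.1
eef_pos: [0.5269, -0.0112, 0.0887]
tcp_rot: [0.998, -0.067, -0.0, -0.0]
contact_force: [-2.6, -0.5, 1.4]
opening: 0.301
finger_force: 31.7
```

Contact (force went from -1.7 to +1.4 N). Releasing, then rising.

Emit:
move_arm:
  plan:
    - {"x":0,"y":0,"z":0,"yaw":0,"fingers":0.6}
    - {"x":0,"y":0,"z":0,"yaw":0,"fingers":0.4}
    - {"x":0,"y":0,"z":0,"yaw":0,"fingers":0.2}
    - {"x":0,"y":0,"z":0,"yaw":0,"fingers":0}
    - {"x":0,"y":0,"z":0,"yaw":0,"fingers":0}

```text
time: 6.6
eef_pos: [0.5269, -0.0112, 0.0883]
tcp_rot: [0.998, -0.067, 0.0, 0.0]
contact_force: [-0.3, 0.3, -0.9]
opening: 0.998
finger_force: 0.0
```

Emit:
move_arm:
  plan:
    - {"x":0,"y":0,"z":-0.02,"yaw":0,"fingers":0}
    - {"x":0,"y":0,"z":-0.06,"yaw":0,"fingers":0}
    - {"x":0,"y":0,"z":-0.11,"yaw":0,"fingers":0}
    - {"x":0,"y":0,"z":-0.16,"yaw":0,"fingers":0}
    - {"x":0,"y":0,"z":-0.16,"yaw":0,"fingers":0}

```text
time: 7.1
eef_pos: [0.5312, -0.012, 0.2579]
tcp_rot: [0.998, -0.066, 0.008, 0.001]
contact_force: [0.4, -0.5, 0.5]
opening: 0.996
finger_force: 0.0
```

```bash
python3 - <<'E'
from neck import *
s,im,h=shot("wrist");print(s["eef_pos"],s["tcp_rot"],s["opening"],s["qpos"])
cv2.imwrite("pics/w5.png",im[:,:,::-1]);np.save("w5.npy",np.r_[s["eef_pos"],s["tcp_rot"]])
E
```

```text
[ 0.5312 -0.012   0.2579] [ 0.9978 -0.0665  0.0084  0.0012] 0.9962563588772341 [-0.2137 -0.0633  1.909   0.0001  1.2789  1.4901]
```

View pics/w5.png

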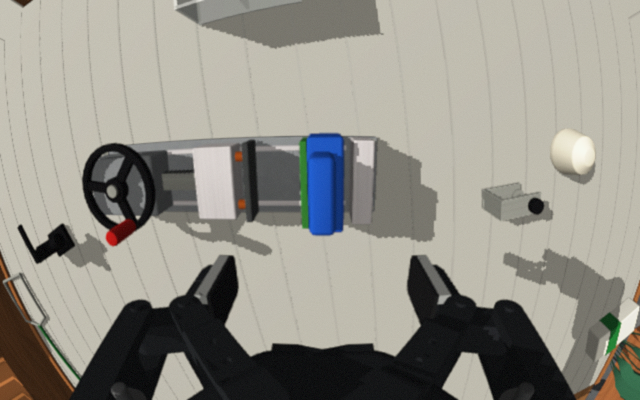

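The holder stands free and square at (322,185), with its pad facing the plate and a small gap to the jaw. Next I'll go above the crank and measure it again.

Emit:
move_arm:
  plan:
    - {"x":-0.01,"y":-0.049,"z":0,"yaw":0,"fingers":0}
    - {"x":-0.02,"y":-0.098,"z":0,"yaw":0,"fingers":0}
    - {"x":-0.03,"y":-0.147,"z":0,"yaw":0,"fingers":0}
    - {"x":-0.04,"y":-0.196,"z":0,"yaw":0,"fingers":0}
    - {"x":-0.05,"y":-0.245,"z":0,"yaw":0,"fingers":0}

```text
time: 7.65
eef_pos: [0.5086, 0.2399, 0.2463]
tcp_rot: [0.998, -0.067, -0.001, 0.0]
contact_force: [0.7, -0.3, -0.1]
opening: 1.0
finger_force: 0.0
```

Emit:
move_arm:
  plan:
    - {"x":0,"y":0,"z":0.01,"yaw":0,"fingers":0.2}
    - {"x":0,"y":0,"z":0.01,"yaw":0,"fingers":0.3}
    - {"x":0,"y":0,"z":0.01,"yaw":0,"fingers":0.3}

```text
time: 7.95
eef_pos: [0.5092, 0.2373, 0.2366]
tcp_rot: [0.998, -0.067, -0.001, 0.001]
contact_force: [-0.8, -0.1, 0.1]
opening: 0.701
finger_force: 0.0
```

```bash
cat > crank.py <<'E'
from neck import *
def look(i):
    s,im,h=shot("wrist");print("tcp",s["eef_pos"],s["tcp_rot"],"open",s["opening"])
    cv2.imwrite(f"pics/w{i}.png",im[:,:,::-1]);np.save(f"w{i}.npy",np.r_[s["eef_pos"],s["tcp_rot"]])
    m=M(h,*RED)|M(h,(174,150,60),(180,255,255))
    b=max(blobs(m,50),key=lambda b:b[1][4]);q=np.argwhere(b[2])[:,::-1];print(b[0],b[1]);return s,im,h,b,q
E
python3 - <<'E'
from crank import *
s,im,h,b,q=look(6)
x0,y0,w,hh=b[1][:4]
c=im[y0-60:y0+90,max(0,int(b[0][0])-110):int(b[0][0])+110,::-1]
print("crop origin",max(0,int(b[0][0])-110),y0-60)
cv2.imwrite("pics/w6c.png",cv2.resize(c,None,fx=3,fy=3,interpolation=cv2.INTER_CUBIC))
# wheel ring circle at z=.08
d=(h[:,:,2]<60);d[:60]=0;d[260:]=0
for t in blobs(d,400):print("dark",t[0],t[1])
E
```

```text
tcp [0.5092 0.2373 0.2366] [ 0.9978 -0.0669 -0.0015  0.0007] open 0.7006398775194805
[318.9397 189.8665] [308 174  22  32 547]
crop origin 208 114
dark [300.1073 132.5292] [ 242   76  122  118 4885]
dark [454.232  135.7778] [448  97  13  81 513]
dark [  9.0781 211.0315] [   0  118   30  142 1268]
dark [135.5476 221.1374] [  95  195   77   53 1943]
```

View pics/w6c.png

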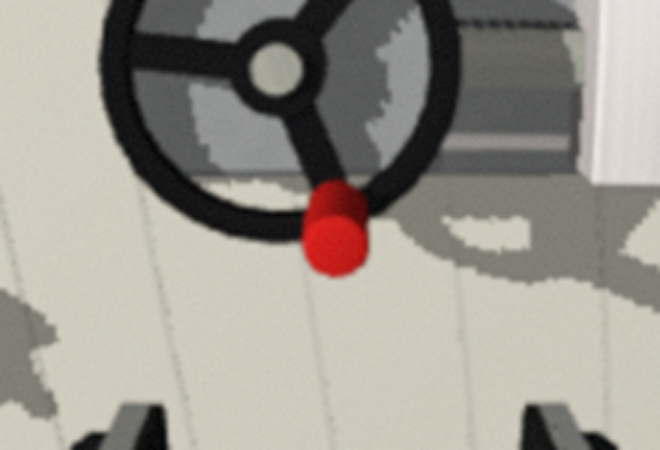

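The crank's top disc is centred at crop (336,244), i.e. pixel (320,195.3). The hub is at (300,137).

```bash
python3 - <<'E'
from crank import *
s=pose(6);h=cv2.cvtColor(cv2.imread("pics/w6.png"),cv2.COLOR_BGR2HSV)
d=(h[:,:,2]<60);d[:60]=0;d[260:]=0;b=max(blobs(d,400),key=lambda b:b[1][4])
hull=cv2.convexHull(np.argwhere(b[2])[:,::-1].astype(np.int32))[:,0].astype(float)
for z in(.078,.08):
    W=np.array([onz("wrist",p,z,s)[:2] for p in hull]);A=np.c_[2*W,np.ones(len(W))];k=np.ones(len(W),bool)
    for _ in range(6):
        x=np.linalg.lstsq(A[k],(W[k]**2).sum(1),rcond=None)[0];r=np.sqrt(x[2]+x[0]**2+x[1]**2);e=abs(np.hypot(*(W-x[:2]).T)-r);k=e<.0012
    print("wheel",z,x[:2],r,k.sum(),len(W))
print("hub",[onz("wrist",(300,137.3),z,s)[:2] for z in(.08,.088)])
print("crank",onz("wrist",(320,195.3),.127,s),tri(ray("top",(245.1,223.7)),ray("wrist",(320,195.3),s)),tri(ray("wrist",(184,187),pose(3)),ray("wrist",(320,195.3),s)))
E
```

```text
wheel 0.078 [0.559  0.2518] 0.05883524653878823 40 41
wheel 0.08 [0.5592 0.2517] 0.058443818628910786 40 41
hub [array([0.5581, 0.2524]), array([0.5589, 0.2517])]
crank [0.5116 0.239  0.127 ] (array([0.5105, 0.239 , 0.123 ]), np.float64(0.0002320627343983344)) (array([0.5098, 0.2393, 0.1237]), np.float64(0.000781443339964149))
```

Crank at (0.511, 0.239), wheel centre (0.559, 0.2517), crank angle 202° in clamp axes. Descend and grip.

Emit:
move_arm:
  plan:
    - {"x":0.0016,"y":-0.0019,"z":0.04,"yaw":0,"fingers":0.3}
    - {"x":0.0016,"y":-0.0019,"z":0.08,"yaw":0,"fingers":0.3}
    - {"x":0.0016,"y":-0.0019,"z":0.115,"yaw":0,"fingers":0.3}
    - {"x":0.0016,"y":-0.0019,"z":0.135,"yaw":0,"fingers":0.3}
    - {"x":0.0016,"y":-0.0019,"z":0.142,"yaw":0,"fingers":0.3}

```text
time: 8.5
eef_pos: [0.5104, 0.2378, 0.0935]
tcp_rot: [0.998, -0.068, -0.002, 0.001]
contact_force: [1.3, -0.1, -2.1]
opening: 0.7
finger_force: 0.0
```

Emit:
move_arm:
  plan:
    - {"x":0,"y":0,"z":0,"yaw":0,"fingers":0.5}
    - {"x":0,"y":0,"z":0,"yaw":0,"fingers":0.7}
    - {"x":0,"y":0,"z":0,"yaw":0,"fingers":1}
    - {"x":0,"y":0,"z":0,"yaw":0,"fingers":1}
    - {"x":0,"y":0,"z":0,"yaw":0,"fingers":1}
  force: 30

```text
time: 9.0
eef_pos: [0.5131, 0.2398, 0.0985]
tcp_rot: [0.998, -0.066, 0.002, -0.0]
contact_force: [0.2, -2.8, 6.7]
opening: 0.224
finger_force: 29.8
```

Emit:
move_arm:
  plan:
    - {"x":-0.0037,"y":-0.0172,"z":0,"yaw":0,"fingers":1}
    - {"x":-0.0013,"y":-0.0344,"z":0,"yaw":0,"fingers":1}
    - {"x":0.0069,"y":-0.0497,"z":0,"yaw":0,"fingers":1}
    - {"x":0.0198,"y":-0.0613,"z":0,"yaw":0,"fingers":1}
    - {"x":0.0359,"y":-0.0678,"z":0,"yaw":0,"fingers":1}

```text
time: 9.5
eef_pos: [0.557, 0.3019, 0.0985]
tcp_rot: [0.998, -0.065, 0.0, 0.002]
contact_force: [-3.1, -9.7, 9.5]
opening: 0.226
finger_force: 30.3
```

Emit:
move_arm:
  plan:
    - {"x":0.0174,"y":0.0,"z":0,"yaw":0,"fingers":1}
    - {"x":0.0339,"y":0.0055,"z":0,"yaw":0,"fingers":1}
    - {"x":0.0476,"y":0.016,"z":0,"yaw":0,"fingers":1}
    - {"x":0.0568,"y":0.0307,"z":0,"yaw":0,"fingers":1}
    - {"x":0.0604,"y":0.0477,"z":0,"yaw":0,"fingers":1}

```text
time: 10.0
eef_pos: [0.6116, 0.2486, 0.0986]
tcp_rot: [0.998, -0.067, 0.002, -0.002]
contact_force: [-2.1, 4.3, 6.8]
opening: 0.221
finger_force: 30.1
```

```bash
python3 - <<'E'
from crank import *
s=ctrl.get_state();d=s["eef_pos"][:2]-[.559,.2517];print(s["eef_pos"],np.hypot(*d),np.degrees(np.arctan2(d[1],d[0]))+7.4,s["contact_force"],R.from_quat(s["tcp_rot"]).as_matrix()[:,0],s["qpos"])
E
```

```text
[0.6116 0.2486 0.0986] 0.052726708235680986 4.068934688277402 [-2.0795  4.3464  6.8309] [ 0.9911 -0.1329  0.004 ] [0.2315 0.382  1.7112 0.0037 1.043  1.9337]
```

Emit:
move_arm:
  plan:
    - {"x":-0.0034,"y":0.0172,"z":0,"yaw":0,"fingers":1}
    - {"x":-0.0121,"y":0.0325,"z":0,"yaw":0,"fingers":1}
    - {"x":-0.025,"y":0.0441,"z":0,"yaw":0,"fingers":1}
    - {"x":-0.0411,"y":0.0506,"z":0,"yaw":0,"fingers":1}
    - {"x":-0.0585,"y":0.0512,"z":0,"yaw":0,"fingers":1}

```text
time: 10.5
eef_pos: [0.5477, 0.2035, 0.0986]
tcp_rot: [0.998, -0.067, 0.005, -0.001]
contact_force: [7.2, 7.2, 2.3]
opening: 0.22
finger_force: 29.9
```

Emit:
move_arm:
  plan:
    - {"x":-0.0165,"y":-0.0054,"z":0,"yaw":0,"fingers":1}
    - {"x":-0.0302,"y":-0.016,"z":0,"yaw":0,"fingers":1}
    - {"x":-0.0394,"y":-0.0308,"z":0,"yaw":0,"fingers":1}
    - {"x":-0.0394,"y":-0.0308,"z":0,"yaw":0,"fingers":1}

```text
time: 10.9
eef_pos: [0.5124, 0.242, 0.0986]
tcp_rot: [0.998, -0.066, 0.005, -0.002]
contact_force: [5.5, 4.6, 3.8]
opening: 0.225
finger_force: 30.2
```

```bash
python3 - <<'E'
from crank import *
s,im,h=shot("wrist");d=s["eef_pos"][:2]-[.559,.2517];print(s["eef_pos"],np.hypot(*d),np.degrees(np.arctan2(d[1],d[0]))+7.4,s["contact_force"])
cv2.imwrite("pics/w7.png",im[:,:,::-1]);np.save("w7.npy",np.r_[s["eef_pos"],s["tcp_rot"]])
E
```

```text
[0.5124 0.242  0.0986] 0.04758384928116866 -160.85413903151505 [5.4575 4.5836 3.8209]
```

View pics/w7.png

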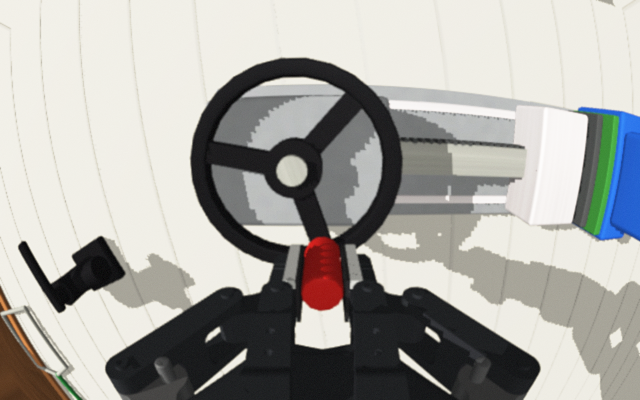

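Full turn done, and the plate (595,170) is just about at the pad (607,170). I'll go 80° further, then look at the springs.

Emit:
move_arm:
  plan:
    - {"x":-0.0023,"y":-0.0135,"z":0,"yaw":0,"fingers":1}
    - {"x":-0.0013,"y":-0.0274,"z":0,"yaw":0,"fingers":1}
    - {"x":0.003,"y":-0.0406,"z":0,"yaw":0,"fingers":1}
    - {"x":0.0107,"y":-0.0522,"z":0,"yaw":0,"fingers":1}
    - {"x":0.0214,"y":-0.0611,"z":0,"yaw":0,"fingers":1}

```text
time: 11.45
eef_pos: [0.5397, 0.2969, 0.0984]
tcp_rot: [0.998, -0.066, 0.0, 0.002]
contact_force: [-2.1, -7.2, 11.7]
opening: 0.222
finger_force: 31.0
```

Emit:
move_arm:
  plan:
    - {"x":0,"y":0,"z":0,"yaw":0,"fingers":1}
    - {"x":0,"y":0,"z":0,"yaw":0,"fingers":1}

```text
time: 11.65
eef_pos: [0.5415, 0.2976, 0.0985]
tcp_rot: [0.998, -0.066, 0.003, -0.0]
contact_force: [2.6, -1.1, 6.5]
opening: 0.222
finger_force: 30.5
```

```bash
python3 - <<'E'
from crank import *
s,im,h=shot("wrist");d=s["eef_pos"][:2]-[.559,.2517];print(s["eef_pos"],np.hypot(*d),np.degrees(np.arctan2(d[1],d[0]))+7.4,s["contact_force"])
cv2.imwrite("pics/w8.png",im[:,:,::-1]);np.save("w8.npy",np.r_[s["eef_pos"],s["tcp_rot"]])
# carriage front & wheel: scan for orange and edges in w7,w8
for i in(7,8):
    a=cv2.imread(f"pics/w{i}.png");hh=cv2.cvtColor(a,cv2.COLOR_BGR2HSV);print(i,"orange",[(b[0],b[1]) for b in blobs(M(hh,(8,150,90),(18,255,255))&(np.arange(640)>420)[None],3)])
    print([(b[0],b[1]) for b in blobs(M(hh,*GREEN),50)])
E
```

```text
[0.5415 0.2976 0.0985] 0.04916243059377308 118.29741112308974 [ 2.6299 -1.1291  6.5355]
7 orange []
[(array([602.8956, 173.4198]), array([ 583,  114,   36,  121, 1858], dtype=int32)), (array([ 68.604 , 387.5347]), array([ 58, 376,  24,  24, 101], dtype=int32))]
8 orange []
[(array([631.6236, 210.4199]), array([614, 141,  26, 110, 874], dtype=int32))]
```

Turned about 443°: travel ≈ 99 mm, estimated spring compression ≈ 2 mm. I'll add 24° (4 mm), then release, rise and check.

Emit:
move_arm:
  plan:
    - {"x":0.0062,"y":-0.0033,"z":0,"yaw":0,"fingers":1}
    - {"x":0.0127,"y":-0.0057,"z":0,"yaw":0,"fingers":1}
    - {"x":0.0195,"y":-0.0071,"z":0,"yaw":0,"fingers":1}
    - {"x":0.0195,"y":-0.0071,"z":0,"yaw":0,"fingers":1}
    - {"x":0.0195,"y":-0.0071,"z":0,"yaw":0,"fingers":1}

```text
time: 12.2
eef_pos: [0.5598, 0.3018, 0.0985]
tcp_rot: [0.998, -0.066, 0.0, 0.001]
contact_force: [-1.9, -1.3, 9.7]
opening: 0.222
finger_force: 30.8
```

Emit:
move_arm:
  plan:
    - {"x":0,"y":0,"z":0,"yaw":0,"fingers":0.6}
    - {"x":0,"y":0,"z":0,"yaw":0,"fingers":0.4}
    - {"x":0,"y":0,"z":0,"yaw":0,"fingers":0.3}
    - {"x":0,"y":0,"z":0,"yaw":0,"fingers":0.3}
    - {"x":0,"y":0,"z":-0.02,"yaw":0,"fingers":0.3}

```text
time: 12.7
eef_pos: [0.557, 0.301, 0.1124]
tcp_rot: [0.998, -0.067, -0.004, 0.002]
contact_force: [-0.5, 0.9, 0.5]
opening: 0.701
finger_force: 0.0
```

Emit:
move_arm:
  plan:
    - {"x":0,"y":0,"z":-0.04,"yaw":0,"fingers":0.3}
    - {"x":0,"y":0,"z":-0.09,"yaw":0,"fingers":0.3}
    - {"x":-0.015,"y":0.04,"z":-0.11,"yaw":0,"fingers":0.3}
    - {"x":-0.03,"y":0.085,"z":-0.12,"yaw":0,"fingers":0.3}
    - {"x":-0.04,"y":0.13,"z":-0.12,"yaw":0,"fingers":0.3}

```text
time: 13.2
eef_pos: [0.5027, 0.1778, 0.2386]
tcp_rot: [0.998, -0.066, 0.002, -0.0]
contact_force: [0.6, 0.1, 0.6]
opening: 0.702
finger_force: 0.0
```

Emit:
move_arm:
  plan:
    - {"x":0,"y":0.045,"z":0,"yaw":0,"fingers":0}
    - {"x":0,"y":0.09,"z":0,"yaw":0,"fingers":0}
    - {"x":0,"y":0.13,"z":0,"yaw":0,"fingers":0}
    - {"x":0,"y":0.13,"z":0,"yaw":0,"fingers":0}
    - {"x":0,"y":0.13,"z":0,"yaw":0,"fingers":0}

```text
time: 13.7
eef_pos: [0.4853, 0.0489, 0.2361]
tcp_rot: [0.998, -0.068, -0.0, -0.0]
contact_force: [0.2, -0.2, -0.1]
opening: 1.002
finger_force: 0.0
```

```bash
python3 - <<'E'
from crank import *
s,im,h=shot("wrist");print(s["eef_pos"],s["tcp_rot"],s["dq"])
cv2.imwrite("pics/w9.png",im[:,:,::-1]);np.save("w9.npy",np.r_[s["eef_pos"],s["tcp_rot"]])
g=max(blobs(M(h,*GREEN),50),key=lambda b:b[1][4])[0];print(g,[(b[0],b[1]) for b in blobs(M(h,(8,150,90),(18,255,255)),3)])
x,y=int(g[0]),int(g[1]);x0,y0=max(0,x-95),max(0,y-75);print("origin",x0,y0)
cv2.imwrite("pics/w9c.png",cv2.resize(im[y0:y0+140,x0:x0+190,::-1],None,fx=4,fy=4,interpolation=cv2.INTER_CUBIC))
E
```

```text
[0.4853 0.0489 0.2361] [ 0.9977 -0.0677 -0.0002 -0.0002] [ 0.0367  0.0115 -0.0085  0.0044  0.0007  0.0002]
[365.8565 135.5191] [(array([351.1064, 106.2128]), array([349, 101,   5,  11,  47], dtype=int32)), (array([350.4211, 160.5   ]), array([349, 156,   4,  10,  38], dtype=int32)), (array([  2.16, 256.3 ]), array([  0, 248,   6,  16,  50], dtype=int32)), (array([ 15.3043, 285.5072]), array([  6, 267,  22,  42, 138], dtype=int32)), (array([ 53.5846, 353.1731]), array([ 28, 313,  49,  74, 260], dtype=int32)), (array([622.2246, 378.6152]), array([ 597,  331,   43,   69, 1211], dtype=int32)), (array([ 11.6735, 382.6043]), array([  0, 349,  37,  51, 925], dtype=int32)), (array([591.1087, 387.1957]), array([586, 379,  12,  15,  46], dtype=int32)), (array([585.5, 386. ]), array([585, 385,   2,   3,   4], dtype=int32)), (array([577.46, 394.9 ]), array([574, 390,   9,  10,  50], dtype=int32))]
origin 270 60
```

View pics/w9c.png

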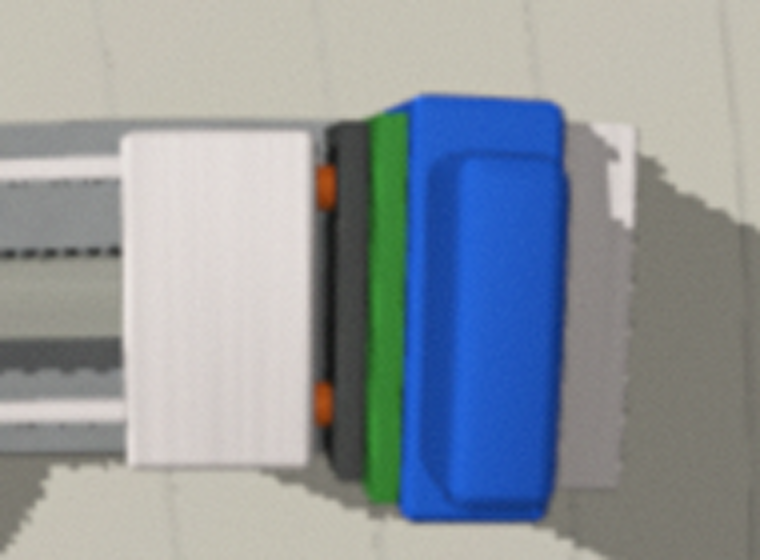

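Carriage's front edge is at crop x≈312, sleeves 316–336, plate 330–368, pad against it, and the holder sits square and centred on the jaw. I'll quantify the compression from carriage-front to plate-front, against the free state in the earlier pictures.

```bash
python3 - <<'E'
from crank import *
y=np.radians(-7.4);Y=np.array([-np.sin(y),np.cos(y)]);w=np.array([.559,.2515]);o=w-.135*Y
cy=lambda i,p:float((onz("wrist",p,.06,pose(i))[:2]-o)@Y)
for i,rows,a,b in((3,(100,120,135),310,352),(5,(165,180,200),222,266),(9,(100,120,135,150),338,372)):
    h=cv2.cvtColor(cv2.imread(f"pics/w{i}.png"),cv2.COLOR_BGR2HSV).astype(int)
    for r in rows:
        v=h[r,a:b,2];car=a+np.where(v>185)[0].max()+.5
        if i==9: f=a+np.argmax((h[r,a:b,1]>110)&(h[r,a:b,0]>40)&(h[r,a:b,0]<85))-.5
        else:f=None
        print(i,r,"carriage",car,round(cy(i,(car,r)),4),"plate",f and (f,round(cy(i,(f,r)),4)), v.tolist() if i!=9 else "")
E
```

```text
3 100 carriage 324.5 -0.0244 plate None [236, 237, 237, 237, 236, 236, 237, 237, 236, 237, 237, 238, 239, 232, 191, 149, 159, 177, 179, 179, 179, 177, 180, 180, 178, 158, 111, 86, 80, 81, 77, 77, 69, 80, 125, 138, 145, 138, 141, 142, 142, 144]
3 120 carriage 323.5 -0.0233 plate None [234, 236, 234, 235, 234, 237, 237, 236, 235, 235, 236, 236, 236, 230, 183, 125, 99, 97, 96, 99, 97, 95, 98, 97, 86, 67, 63, 75, 80, 82, 77, 77, 73, 68, 86, 99, 100, 99, 99, 99, 97, 95]
3 135 carriage 323.5 -0.0233 plate None [233, 232, 232, 231, 231, 233, 235, 232, 233, 233, 234, 232, 233, 223, 178, 124, 94, 94, 93, 95, 97, 96, 98, 95, 80, 60, 67, 79, 80, 78, 77, 74, 69, 70, 82, 95, 99, 94, 97, 96, 98, 96]
5 165 carriage 230.5 -0.0244 plate None [216, 218, 219, 216, 217, 218, 219, 215, 190, 148, 102, 81, 79, 79, 78, 79, 77, 77, 78, 78, 76, 70, 66, 68, 64, 55, 45, 29, 24, 23, 25, 25, 25, 34, 59, 81, 88, 88, 87, 87, 85, 85, 85, 86]
5 180 carriage 231.5 -0.0243 plate None [214, 215, 216, 217, 215, 216, 217, 218, 213, 186, 143, 104, 81, 78, 77, 78, 78, 79, 76, 77, 75, 70, 69, 69, 68, 63, 56, 40, 27, 26, 25, 26, 22, 26, 41, 64, 82, 84, 86, 84, 85, 83, 83, 82]
5 200 carriage 232.5 -0.0235 plate None [209, 206, 208, 211, 211, 212, 209, 211, 209, 209, 197, 170, 123, 90, 77, 81, 102, 126, 132, 130, 133, 136, 118, 93, 72, 69, 66, 59, 50, 30, 24, 24, 24, 24, 25, 39, 72, 98, 105, 103, 104, 105, 104, 103]
9 100 carriage 346.5 -0.1001 plate (np.float64(361.5), -0.1154) 
9 120 carriage 346.5 -0.1001 plate (np.float64(361.5), -0.1156) 
9 135 carriage 346.5 -0.1002 plate (np.float64(361.5), -0.1158) 
9 150 carriage 346.5 -0.1004 plate (np.float64(361.5), -0.116)
```

Compression comes out at about 5 mm (20.8 mm free against 15.5 mm now). The pad face is at y ≈ -0.116 and square within 0.02 rad, and the arm is clear. Handing in.

```bash
python3 -c "
from plant import ctrl
print(ctrl.sign_off())"
```

```text
the job is handed in; nothing more can be done
None
```

The job is handed in (no verdict came back): the holder stands released on the clamp bed with its pad against the plate, pressed to the fixed jaw with the springs about 5 mm in of 12 by camera measurement, and the arm clear.

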